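# Back off a drilling jig's knurled locking nut and index the panel

### The job

With a fingertip, roll the big knurled nut on the drilling jig anticlockwise (seen from above) until its red dot has come round to the white pointer for the second time, and leave the nut there: this draws the locking pin out of the plywood panel. Then push the panel along its channel until it sits home against the wooden end stop. Only touch and push, never lift the panel, and leave everything else on the table where it is.

Things in the scene. Friction and masses are not known exactly. Their poses are not given: they have to be found in the camera images.
- jig: drilling jig fixed to the table: a wooden board 170 (x) x 330 (y) x 18 mm high. Origin on the table directly under the nut's axis; in its frame the board runs from y = -140 to +190 mm. On it a channel 104 mm wide runs along y between two wooden guide strips 14 mm wide, 8 mm high (y = -115 to +110 mm). A dark steel bridge under the nut crosses the channel
- nut_center (a point): point on the nut's axis, half-way up its rim, 75 mm above the table; turns with the nut. The nut is an aluminium disc with an upright axis, 84 mm across over its knurls (36 upright ridges 2.5 mm proud), 22 mm high (64 to 86 mm above the table), at a fixed height. A brass spindle 12 mm thick stands out of its top, to 98 mm above the table at the start, 108 mm at the end
- nut (a joint): rotation of the nut, rad; grows anticlockwise seen from above (loosening). At 0, 6.28 and 12.57 the red dot is at the white pointer. Starts at 0.3 to 1.4, dot just past the pointer, so the second meeting is at 12.57. Turns at about 0.05 N m (1.2 N along the rim), stays where left; hard stop at 15.5. Each turn lifts the locking pin 5 mm; it is clear of the panel from about 8.2 on
- pointer (a point): outer part of the white pointer painted on the bridge plate, 65 mm from the nut's axis on the jig's +x side, 61 mm above the table. The bridge: two steel posts at x = -78 to -62 and +62 to +78 mm, y = -22 to +22 mm (jig frame), and a top plate 160 (x) x 52 (y) mm, 48 to 60 mm above the table. Nothing stands beside the nut's rim above this plate
- nut_dot (a point): centre of the red dot, 13 mm across, on the nut's top face, 31.5 mm from its axis
- panel: loose plywood panel 100 (x) x 200 (y) x 10 mm lying in the jig's channel with 2 mm play at each side, about 120 g; origin at the centre of its underside, 18 mm above the table; axes as the jig's. An 8 mm steel pin under the bridge stands in one of its two 14 mm index holes and locks it at the start
- panel_tail (a point): middle of the panel's free end (its +y end in the jig's frame, the longer end out from under the bridge), half-way up its thickness. Push here, towards the jig's -y; it starts about 135 mm from the nut's axis and ends 85 mm from it. Behind it the bare board (18 mm high) runs on to y = 190 mm
- panel_lead (a point): middle of the panel's leading end (its -y end in the jig's frame), half-way up its thickness; about 50 mm short of the end stop at the start
- stop_face (a point): middle of the end stop's face, fixed on the jig at y = -115 mm in the jig's frame, 23 mm above the table (the height of the panel's mid-thickness); the stop is a wooden bar 156 (x) x 16 (y) mm whose top is 34 mm above the table. Its axes are the jig's
- keepsake: small wooden keepsake box with a ball knob on its lid, 74 x 74 x 83 mm, loose; origin at the centre of its underside. Leave alone
- glue: white glue bottle with an orange cap, 52 mm across, 150 mm tall, loose; origin at the centre of its underside. Leave alone
- driver: screwdriver with a red handle lying on the table beyond the jig's +x side; origin at its underside. Leave alone
- tree: flat plywood fir tree standing on a 50 x 50 mm wooden foot, 96 mm tall, 90 mm wide, loose; origin at the centre of its underside. Leave alone
- drill: black cordless drill lying on its side, about 300 x 275 x 60 mm, loose; origin at table height near its grip. Leave alone
- pencil_cup: empty blue cup, 72 mm across, 95 mm tall, loose; origin at the centre of its underside. Leave alone
- arch: flat arched plywood cut-out, 70 x 135 x 6 mm, loose on the table; origin near its middle, at its underside. Leave alone
Mind the look-alikes: they are no part of the job. Leave any black or green look-alike of the panel alone.

How it is judged (in metres and radians):
On the way, in this order (a step that is already met when the one before it is completed fails the run):
1. the nut has been backed off until its red dot is at the pointer for the second time (value of joint nut between 12.1664 and 12.9664 rad), for 0.3 s.
2. the panel is home against the end stop (y of panel_lead in the frame of jig between -0.12 and -0.11 m and x of panel_lead in the frame of jig between -0.006 and 0.006 m and x of panel_tail in the frame of jig between -0.006 and 0.006 m and z of each of panel_tail, panel_lead in the frame of jig below 0.027 m), for 0.2 s.
At the end, for the whole second after the job is handed in: the nut stands at 12.57 rad within 0.4 rad (about 23 degrees), the panel lies flat in its channel with its leading end within 5 mm of the end stop, and both are at rest (all of step 1 and all of step 2 and linear speed of panel below 0.01 m/s and velocity of joint nut between -0.05 and 0.05 rad/s); the robot touches nothing.
It fails at once if the nut was turned on far past the second meeting of dot and pointer (more than 1 rad) (value of joint nut above 13.5664 rad).
It fails at once if the panel was lifted off the channel floor (z of any of panel_tail, panel_lead in the frame of jig above 0.035 m).
It fails at once if something else on the table was disturbed (distance of any of keepsake, glue, driver, tree, drill, pencil_cup, arch from where it was at the start of the episode above 0.02 m).
It also fails if it takes over 72 s, if anything falls off the work surface, if the arm or the gripper's body presses on something with over 40 N, if the wrist force passes 120 N, or if a joint passes its speed limit or range.

### The arm

A 6-joint arm with a two-finger parallel gripper is mounted at the origin on the work surface. World frame = base frame: x ahead of the robot, y to its left, z up, the work surface at z = 0. Lengths are in m, angles in degrees, forces in N, time in s.
With the tool pointing down it reaches from about 0.35 to 0.875 m from the base axis. Payload 15.5 kg.
Tool frame: the origin (TCP) lies midway between the tips of the shut fingers; the grasp point (between the pads) lies 19 mm behind it; z points along the fingers, y is the line along which they close (so a half turn about z gives the same grasp; the last joint's range is limited). The gripper opens to 85 mm and grips with 20 to 120 N. Pads are 22 mm wide; open, the fingers measure 114 mm over their backs; the gripper's body (76 mm by 85 mm) begins 54 mm behind the grasp point. The pads swing forward as they close: fully open they stand 13 mm farther back than shut.
Start: joints at [58.47, 28.281, 77.091, -0, 74.628, -5.472], TCP at [0.275, 0.561, 0.231] pointing down, gripper open.
Joint ranges: [-166.48, 166.48], [-47.26, 123.95], [12.59, 153.08], [-70.14, 250.14], [6.76, 159.57], [-176.63, 176.63]. Speed limits (degrees/s): [108.29, 108.29, 147.25, 172.46, 172.46, 172.46].

### API

Orientations are given as [roll, pitch, yaw] about the fixed x, y, z axes, in that order (R = Rz(yaw) Ry(pitch) Rx(roll)).
In Python, from station import ctrl gives the robot as it stands.
- The arm moves only by the tool send_rows, never from a script. Its argument "moves" is a list of rows, each an object of numbers: "dx", "dy", "dz": the shift along the tool's x, y, z each as a share of 0.03 m, from -1 to 1; "spin": the turn about the tool's z as a share of 5 degrees, from -1 to 1. A call has 1 to 12 rows; each row shifts and turns the commanded pose from where the row before left it, along the tool's axes as they then stand; what a row does not reach is not made up. A row lasts 1/12 s, in which the tool goes at most 41.7 mm and 7.16 degrees, less where a joint would pass 70% of its speed; a pose out of reach is approached as far as the arm can. A call with a number of a shift or a turn outside -1 to 1 is refused whole. A call with a gripper value outside its range is refused whole. "gripper" is the finger opening in mm, from 0 to 85.4, set as the call begins (left out, the last holds). The fingers move at their own pace and stop on an object; "grip_force" is the grip in N (left out, the last holds). Time passes only in rows, so rows that do not move let the fingers close. It gives the time, the measured TCP pose, the force, the opening and the grip force at its end, in the units of the state.
- ctrl.get_state(): the state, without advancing time (a new reading comes with each control period).
- ctrl.get_image(name): name is "scene" or "top" or "wrist"; returns a dict with "color" (384x512x3 uint8, red, green, blue), "depth" (384x512 float32, m along the optical axis (not along the pixel's ray), 0 where there is no reading), "fx", "fy", "cx", "cy" (pixels), "dist" ([k1, k2, p1, p2, k3] as OpenCV has them; the pictures are not rectified), "rvec" (rotation vector, rad) and "tvec" (3), from world to camera coordinates, as OpenCV has them. Camera axes: x right, y down, z forward; pixel columns grow to the right and rows downward; lengths in m; the calibration is good to about 2 mm. A picture is of the moment at which its call begins.
- ctrl.hand_in(): hands the job in; it is judged then, once.
Trained networks look in a picture, given as the dict that the camera call returned (one of the last four; its "shot" number tells which), for a name from the list of things; names that differ only in an ending like _2 or _b are one class to them, and where a whole thing is asked for, a point or a joint stands for the part that bears it (a point fixed in the world has none). Each returns a list of dicts, best first, with "conf" (0 to 1); they miss things now and then, are a little off and sometimes report something else, mostly with a low value. They report only what shows in the picture. A call takes as long as a camera call. They do not tell look-alikes from the thing itself.
- ctrl.search_frame(picture, target): "location" ([column, row] in pixels, amid what is visible of it).
The state is a dict: "time": time; "q": joint angles; "joint_velocities": joint speeds; "tau": joint torques, N m; "ee_pos": TCP position; "eef_rot": TCP orientation; "wrist_force": force on the tool from outside, world axes, zero at the start; "ft_torque": the same for the moment, N m; "width": opening from 0.0 (shut) to 1.0 (fully open); "grasp_force": force on a finger pad.
Only numpy, scipy, OpenCV 4.12 (cv2) and the standard library are available. Lean on these libraries where they do the work, as an engineer would, in place of code of your own. Each camera call takes 0.05 s, during which the arm holds its last target. There are 200 camera calls.

## Working session

There is one attempt and no reset: what is moved stays moved. The work goes in short steps, Python scripts to look and compute and a tool call to move; the robot and the scene stay as the last step left them, time stands still between calls to the robot, and variables do not carry over. Pictures are saved under pics/ and viewed, at most 10 in all, crops included, and the job is handed in when it is done.

Besides the shell and the picture viewer there is one more tool, called after "Emit:" as name([rows], argument=value, ...), one row to a line, values as JSON. send_rows: Moves the arm, as the interface text tells. Its arguments: {"type":"object","properties":{"moves":{"type":"array"},"gripper":{"type":"number"},"grip_force":{"type":"number"}},"required":["moves"]}

```bash
mkdir -p pics; cat > h.py <<'E'
from station import ctrl
import numpy as np, cv2
def ray(im,px):
    K=np.array([[im['fx'],0,im['cx']],[0,im['fy'],im['cy']],[0,0,1]])
    n=cv2.undistortPoints(np.array([[px]],float),K,np.array(im['dist'])).ravel()
    R=cv2.Rodrigues(np.array(im['rvec'],float))[0];t=np.array(im['tvec'],float).ravel()
    return -R.T@t, R.T@np.array([n[0],n[1],1.])
def atz(im,px,z):
    c,d=ray(im,px); return c+d*(z-c[2])/d[2]
def atdepth(im,px):
    c,d=ray(im,px); v,u=int(round(px[1])),int(round(px[0])); return c+d*im['depth'][v,u]
def proj(im,P):
    K=np.array([[im['fx'],0,im['cx']],[0,im['fy'],im['cy']],[0,0,1]])
    return cv2.projectPoints(np.array(P,float).reshape(-1,3),np.array(im['rvec'],float),np.array(im['tvec'],float),K,np.array(im['dist']))[0].reshape(-1,2)
def save(im,n): cv2.imwrite('pics/'+n,im['color'][:,:,::-1])
E
python3 - <<'E'
from h import *
ims={n:ctrl.get_image(n) for n in('scene','top')}
for n,im in ims.items():
    for t in ('nut','nut_dot','pointer','panel_tail','panel_lead','stop_face','jig','panel','keepsake','glue','driver','tree','drill','pencil_cup','arch'):
        r=ctrl.search_frame(im,t)
        print(n,t,[(np.round(d['location']).tolist(),round(d['conf'],2),np.round(atdepth(im,d['location']),3).tolist()) for d in r[:3]])
cv2.imwrite('pics/a.png',np.vstack([cv2.resize(ims[n]['color'],(400,300)) for n in('scene','top')])[:,:,::-1])
save(ims['top'],'top.png')
E
```

```text
scene nut [([254.0, 204.0], 0.67, [0.549, -0.006, 0.088])]
scene nut_dot [([252.0, 206.0], 0.84, [0.554, -0.012, 0.086])]
scene pointer [([255.0, 221.0], 0.76, [0.583, -0.003, 0.059])]
scene panel_tail [([279.0, 214.0], 0.95, [0.528, 0.061, 0.026]), ([169.0, 136.0], 0.67, [0.212, -0.322, 0.008]), ([356.0, 140.0], 0.61, [0.192, 0.299, 0.01])]
scene panel_lead [([276.0, 216.0], 0.73, [0.539, 0.054, 0.027]), ([353.0, 139.0], 0.65, [0.193, 0.287, 0.013]), ([167.0, 137.0], 0.57, [0.22, -0.327, 0.009])]
scene stop_face [([253.0, 221.0], 0.89, [0.584, -0.007, 0.06])]
scene jig [([256.0, 218.0], 0.58, [0.574, -0.001, 0.059])]
scene panel [([279.0, 210.0], 0.82, [0.52, 0.059, 0.03]), ([354.0, 140.0], 0.74, [0.194, 0.29, 0.009]), ([409.0, 257.0], 0.17, [0.645, 0.413, 0.019])]
scene keepsake [([405.0, 185.0], 0.94, [0.432, 0.416, 0.066]), ([278.0, 215.0], 0.56, [0.536, 0.059, 0.032])]
scene glue [([135.0, 162.0], 0.91, [0.419, -0.368, 0.092])]
scene driver [([219.0, 261.0], 0.89, [0.681, -0.091, 0.0]), ([254.0, 220.0], 0.62, [0.58, -0.004, 0.061])]
scene tree [([308.0, 255.0], 0.57, [0.672, 0.1
[... 946 characters left out ...]
l [([151.0, 284.0], 0.95, [0.179, 0.303, 0.016]), ([232.0, 174.0], 0.78, [0.515, 0.059, 0.027]), ([359.0, 277.0], 0.78, [0.202, -0.331, 0.012])]
top keepsake [([108.0, 208.0], 0.77, [0.406, 0.421, 0.078])]
top glue [([255.0, 170.0], 0.72, [0.522, -0.009, 0.089]), ([109.0, 170.0], 0.55, [0.529, 0.442, 0.006])]
top driver [([283.0, 112.0], 0.81, [0.708, -0.096, 0.027])]
top tree [([207.0, 122.0], 0.67, [0.665, 0.133, 0.076])]
top drill [([410.0, 148.0], 0.66, [0.596, -0.483, 0.041]), ([252.0, 169.0], 0.48, [0.524, -0.001, 0.09])]
top pencil_cup [([117.0, 123.0], 0.72, [0.675, 0.422, 0.005]), ([379.0, 214.0], 0.69, [0.392, -0.365, 0.12])]
top arch [([108.0, 168.0], 0.68, [0.533, 0.445, 0.007])]
```

```bash
ls; python3 -c "
from station import ctrl; print(ctrl.get_state())"
```

```text
h.py
pics
{'time': 1.6, 'q': array([ 5.84715784e+01,  2.82827885e+01,  7.70921358e+01, -1.53296166e-03,
        7.46290814e+01, -5.47229370e+00]), 'joint_velocities': array([ 0.01193296, -0.13222737,  0.00326282,  0.01770413,  0.00434638,
       -0.02011866]), 'tau': array([ 1.92647349e-03, -8.82025194e+01, -3.84260917e+01,  1.34554048e-04,
        9.89953078e-04,  1.03224168e-04]), 'ee_pos': array([0.27453485, 0.56146024, 0.23125575]), 'eef_rot': array([-1.79995872e+02,  1.08936223e-03,  1.53944279e+02]), 'wrist_force': array([ 0.01774024, -0.7942434 ,  0.19144612]), 'ft_torque': array([-0.00019888, -0.01230821,  0.01355848]), 'grasp_force': 0.0, 'width': 1.004970298790187}
```

View pics/top.png

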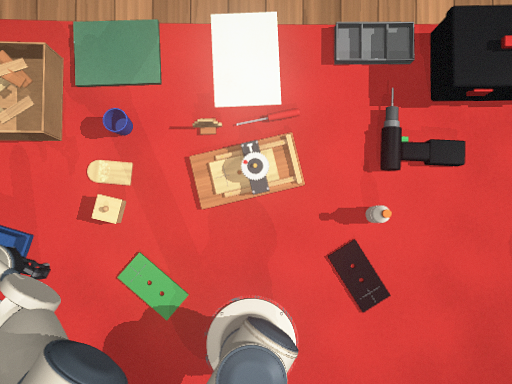

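The top view shows the jig at about (250,170), with the nut at (255,165) and the stop at the right end (~(293,160)). The green panel at (152,285) and the black one at (358,275) are look-alikes. The plywood panel in the jig's channel, at about (230,173), is the real one. I'll check this in a crop and fit the jig pose.

```bash
python3 - <<'E'
from h import *
im=ctrl.get_image('top'); 
c=cv2.resize(im['color'][125:215,180:312],None,fx=6,fy=6,interpolation=cv2.INTER_CUBIC)
cv2.imwrite('pics/crop1.png',c[:,:,::-1])
h,w=im['depth'].shape
P=np.array([[atdepth(im,(u,v)) for u in range(180,312)] for v in range(125,215)])
col=im['color'][125:215,180:312].astype(int)
m=(P[...,2]>0.012)&(P[...,2]<0.12)&(im['depth'][125:215,180:312]>0)
n,l,s,_=cv2.connectedComponentsWithStats(m.astype(np.uint8))
k=1+np.argmax(s[1:,4]); m=l==k
r=cv2.minAreaRect((P[m][:,:2]*1000).astype(np.float32)); print(r, cv2.boxPoints(r))
t=m&(P[...,2]>0.08)&(P[...,2]<0.095); print('nut top',P[t].mean(0),t.sum(), cv2.minEnclosingCircle((P[t][:,:2]*1000).astype(np.float32)))
red=m&(col[...,0]>150)&(col[...,1]<90)&(col[...,2]<90)&(P[...,2]>.06)
print('red',P[red].mean(0),red.sum())
E
```

```text
((527.4947509765625, 14.1097412109375), (170.42758178710938, 330.1913757324219), 13.625791549682617) [[ 405.7861   154.48419]
 [ 483.57248 -166.41397]
 [ 649.20337 -126.26471]
 [ 571.417    194.63345]]
nut top [ 0.53303652 -0.00960828  0.08725323] 576 ((533.5663452148438, -9.175318717956543), 42.1739387512207)
red [0.54585077 0.0202072  0.08975151] 5
```

View pics/crop1.png

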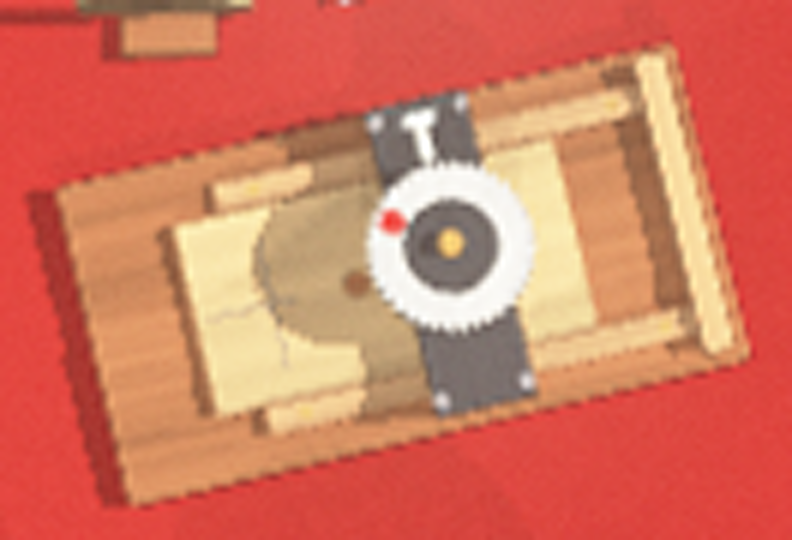

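The ambiguous targets, by pixel in the top image:
- **Green (152,285) and black (358,275):** look-alikes lying on the table.
- **Plywood panel (~(230,173)):** it lies in the jig's channel under the nut, and the crop confirms it.

The crop shows the red dot at about 58° past the white pointer, so the nut stands at about 1.0 rad. Jig pose: origin (0.5334, -0.0102), yaw 13.6°.

Next I turn the tool so its x is the jig's y and its y is the jig's x, then move over.

Emit:
send_rows([
  {"spin": 1},
  {"spin": 1},
  {"spin": 1},
  {"spin": 1},
  {"spin": 1},
  {"spin": 1},
  {"spin": 1},
  {"spin": 1},
  {"spin": 1},
  {"spin": 1},
  {"spin": 0.06},
  {},
], gripper=0, grip_force=30)

```text
schema error: expected keys dx, dy, dz, spin
```

Emit:
send_rows([
  {"dx": -0.8, "dy": 0.17},
  {"dx": -1, "dy": 0.22},
  {"dx": -1, "dy": 0.22},
  {"dx": -1, "dy": 0.22},
  {"dx": -1, "dy": 0.22},
  {"dx": -1, "dy": 0.22},
  {"dx": -1, "dy": 0.22},
  {"dx": -1, "dy": 0.22},
  {"dx": -1, "dy": 0.22},
  {"dx": -1, "dy": 0.22},
  {"dx": -1, "dy": 0.22},
  {"dx": -1, "dy": 0.22},
])

```text
schema error: expected keys dx, dy, dz, spin
```

Emit:
send_rows([
  {"dx": -1, "dy": 0.22},
  {"dx": -1, "dy": 0.22},
  {"dx": -1, "dy": 0.22},
  {"dx": -1, "dy": 0.22},
  {"dx": -1, "dy": 0.22},
  {"dx": -0.8, "dy": 0.2, "dz": 0.4},
  {"dx": -0.4, "dz": 0.6},
  {},
  {},
])

```text
schema error: expected keys dx, dy, dz, spin
```

All four keys are needed in each row.

Emit:
send_rows([
  {"dx": 0, "dy": 0, "dz": 0, "spin": 1},
  {"dx": 0, "dy": 0, "dz": 0, "spin": 1},
  {"dx": 0, "dy": 0, "dz": 0, "spin": 1},
  {"dx": 0, "dy": 0, "dz": 0, "spin": 1},
  {"dx": 0, "dy": 0, "dz": 0, "spin": 1},
  {"dx": 0, "dy": 0, "dz": 0, "spin": 1},
  {"dx": 0, "dy": 0, "dz": 0, "spin": 1},
  {"dx": 0, "dy": 0, "dz": 0, "spin": 1},
  {"dx": 0, "dy": 0, "dz": 0, "spin": 1},
  {"dx": 0, "dy": 0, "dz": 0, "spin": 1},
  {"dx": 0, "dy": 0, "dz": 0, "spin": 0.06},
], gripper=0, grip_force=30)

```text
time: 2.57
ee_pos: [0.2746, 0.5615, 0.2313]
eef_rot: [180.0, 0.0, 103.4]
wrist_force: [-0.5, -0.4, 0.0]
width: 0.002
grasp_force: 0.0
```

Emit:
send_rows([
  {"dx": -0.8, "dy": 0.17, "dz": 0, "spin": 0},
  {"dx": -1, "dy": 0.22, "dz": 0, "spin": 0},
  {"dx": -1, "dy": 0.22, "dz": 0, "spin": 0},
  {"dx": -1, "dy": 0.22, "dz": 0, "spin": 0},
  {"dx": -1, "dy": 0.22, "dz": 0, "spin": 0},
  {"dx": -1, "dy": 0.22, "dz": 0, "spin": 0},
  {"dx": -1, "dy": 0.22, "dz": 0, "spin": 0},
  {"dx": -1, "dy": 0.22, "dz": 0, "spin": 0},
  {"dx": -1, "dy": 0.22, "dz": 0, "spin": 0},
  {"dx": -1, "dy": 0.22, "dz": 0, "spin": 0},
  {"dx": -1, "dy": 0.22, "dz": 0, "spin": 0},
  {"dx": -1, "dy": 0.22, "dz": 0, "spin": 0},
])

```text
time: 3.57
ee_pos: [0.434, 0.2344, 0.2315]
eef_rot: [180.0, -0.0, 103.8]
wrist_force: [-0.1, 0.2, -0.2]
width: 0.001
grasp_force: 0.0
```

Emit:
send_rows([
  {"dx": -1, "dy": 0.22, "dz": 0, "spin": 0},
  {"dx": -1, "dy": 0.22, "dz": 0, "spin": 0},
  {"dx": -1, "dy": 0.22, "dz": 0, "spin": 0},
  {"dx": -1, "dy": 0.22, "dz": 0, "spin": 0},
  {"dx": -1, "dy": 0.22, "dz": 0, "spin": 0},
  {"dx": -0.8, "dy": 0.2, "dz": 0.4, "spin": 0},
  {"dx": -0.4, "dy": 0, "dz": 0.6, "spin": 0},
  {"dx": 0, "dy": 0, "dz": 0, "spin": 0},
  {"dx": 0, "dy": 0, "dz": 0, "spin": 0},
])

```text
time: 4.32
ee_pos: [0.5148, 0.0639, 0.2008]
eef_rot: [-179.9, -0.0, 103.7]
wrist_force: [-0.0, -0.8, 0.3]
width: -0.001
grasp_force: 0.0
```

```bash
python3 - <<'E'
from h import *
im=ctrl.get_image('wrist'); save(im,'w1.png')
o=np.array([.5334,-.0102]);a=np.radians(13.63);X=np.array([np.cos(a),np.sin(a)]);Y=np.array([-X[1],X[0]])
for t in('nut_center','nut_dot','pointer','panel_tail'):
    z={'nut_center':.086,'nut_dot':.086,'pointer':.061,'panel_tail':.023}[t]
    for d in ctrl.search_frame(im,t)[:2]:
        p=atz(im,d['location'],z); q=p[:2]-o; print(t,d['conf'],np.round(d['location']),p.round(4),'jig',(q@X).round(4),(q@Y).round(4))
print('proj', proj(im,[[*o,.086],[*o,.098]]), 'tip',proj(im,[ctrl.get_state()['ee_pos']]))
E
```

```text
nut_center 0.8 [274. 235.] [0.5404 0.0227 0.086 ] jig 0.0146 0.0303
nut_dot 0.77 [273. 237.] [0.5393 0.0205 0.086 ] jig 0.013 0.0285
pointer 0.73 [267. 124.] [0.5082 0.1235 0.061 ] jig 0.007 0.1359
panel_tail 0.64 [262. 172.] [0.5171 0.0681 0.023 ] jig 0.0026 0.08
panel_tail 0.58 [ 17. 344.] [ 0.2292 -0.2646  0.023 ] jig -0.3556 -0.1756
proj [[259.43787088 262.37035462]
 [259.38174981 268.63047624]] tip [[259.04943416 244.60410691]]
```

View pics/w1.png

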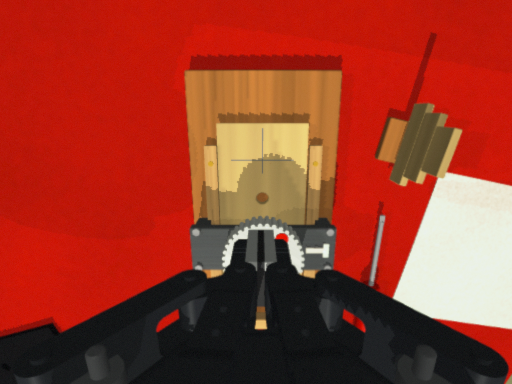

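The view from behind the nut shows the shut fingertips at about (259,245), over the panel side of the nut. The dot is at (282,237) and the pointer at (318,251), which fits the pose. Next I descend to z≈72 mm and feel for the rim.

Emit:
send_rows([
  {"dx": 0, "dy": 0, "dz": 0.8, "spin": 0},
  {"dx": 0, "dy": 0, "dz": 1, "spin": 0},
  {"dx": 0, "dy": 0, "dz": 1, "spin": 0},
  {"dx": 0, "dy": 0, "dz": 1, "spin": 0},
  {"dx": 0, "dy": 0, "dz": 0.5, "spin": 0},
  {"dx": -0.3, "dy": 0, "dz": 0, "spin": 0},
  {"dx": -0.3, "dy": 0, "dz": 0, "spin": 0},
  {"dx": 0, "dy": 0, "dz": 0, "spin": 0},
  {"dx": 0, "dy": 0, "dz": 0, "spin": 0},
])

```text
time: 5.32
ee_pos: [0.5207, 0.0461, 0.0738]
eef_rot: [179.9, 0.0, 103.6]
wrist_force: [0.9, -0.5, -0.7]
width: 0.001
grasp_force: 0.0
```

Emit:
send_rows([
  {"dx": -0.07, "dy": 0, "dz": 0, "spin": 0},
  {"dx": 0, "dy": 0, "dz": 0, "spin": 0},
])

```text
time: 5.48
ee_pos: [0.5206, 0.0445, 0.0732]
eef_rot: [179.9, 0.0, 103.6]
wrist_force: [0.3, 0.1, -0.8]
width: 0.0
grasp_force: 0.0
```

Emit:
send_rows([
  {"dx": -0.07, "dy": 0, "dz": 0, "spin": 0},
  {"dx": 0, "dy": 0, "dz": 0, "spin": 0},
])

```text
time: 5.65
ee_pos: [0.5208, 0.0425, 0.0726]
eef_rot: [180.0, 0.0, 103.6]
wrist_force: [0.2, -0.2, -0.2]
width: -0.003
grasp_force: 0.0
```

Emit:
send_rows([
  {"dx": -0.07, "dy": 0, "dz": 0, "spin": 0},
  {"dx": 0, "dy": 0, "dz": 0, "spin": 0},
])

```text
time: 5.82
ee_pos: [0.5207, 0.0414, 0.0724]
eef_rot: [-180.0, -0.1, 103.6]
wrist_force: [-1.9, 10.7, 5.3]
width: -0.002
grasp_force: 5.3
```

Contact comes at jig y=53 mm, so the finger half-width is 11 mm and the stiffness about 10 N/mm. Now I compute a fixed-orientation orbit: the disc's outline widened by the finger's rectangle.

```bash
cat > orb.py <<'E'
import numpy as np, json
o=np.array([.5334,-.0102]);A=np.radians(13.63);X=np.array([np.cos(A),np.sin(A)]);Y=np.array([-X[1],X[0]])
def jig(p): q=np.array(p[:2])-o; return 1000*np.array([q@X,q@Y])
def quarter(phi0,R,a,b,n=9,m=2):
    # from mid-flat at phi0 (deg) to mid-flat at phi0+90
    f=np.radians(phi0+np.linspace(0,90,n+1)); s=np.sign([np.cos(f[1]),np.sin(f[1])])
    arc=np.c_[np.cos(f),np.sin(f)]*R+s*[b,a]
    st=np.array([np.cos(f[0]),np.sin(f[0])])*(R+(a if phi0%180 else b))
    en=np.array([np.cos(f[-1]),np.sin(f[-1])])*(R+(b if phi0%180 else a))
    return np.vstack([[st+(arc[0]-st)*k/m for k in range(1,m)],arc,[en]]) if m>1 else np.vstack([arc,[en]])
def rows(start,pts):
    d=np.diff(np.vstack([start,pts]),axis=0)/30; d=np.round(np.diff(np.vstack([[0,0],np.round(np.cumsum(d,0),2)]),axis=0),2)
    return json.dumps([{"dx":r[1]+0.,"dy":r[0]+0.,"dz":0,"spin":0} for r in d])
E
python3 - <<'E'
from orb import *
q=quarter(90,40.5,11,14.5); print(q.round(1).tolist()); print(rows([0,52.1],q[:-1]))
E
```

```text
[[-7.2, 51.5], [-14.5, 51.5], [-21.5, 50.9], [-28.4, 49.1], [-34.7, 46.1], [-40.5, 42.0], [-45.5, 37.0], [-49.6, 31.2], [-52.6, 24.9], [-54.4, 18.0], [-55.0, 11.0], [-55.0, 0.0]]
[{"dx": -0.02, "dy": -0.24, "dz": 0, "spin": 0}, {"dx": 0.0, "dy": -0.24, "dz": 0, "spin": 0}, {"dx": -0.02, "dy": -0.24, "dz": 0, "spin": 0}, {"dx": -0.06, "dy": -0.23, "dz": 0, "spin": 0}, {"dx": -0.1, "dy": -0.21, "dz": 0, "spin": 0}, {"dx": -0.14, "dy": -0.19, "dz": 0, "spin": 0}, {"dx": -0.16, "dy": -0.17, "dz": 0, "spin": 0}, {"dx": -0.2, "dy": -0.13, "dz": 0, "spin": 0}, {"dx": -0.21, "dy": -0.1, "dz": 0, "spin": 0}, {"dx": -0.23, "dy": -0.06, "dz": 0, "spin": 0}, {"dx": -0.23, "dy": -0.02, "dz": 0, "spin": 0}]
```

Emit:
send_rows([
  {"dx": -0.02, "dy": -0.24, "dz": 0, "spin": 0},
  {"dx": 0.0, "dy": -0.24, "dz": 0, "spin": 0},
  {"dx": -0.02, "dy": -0.24, "dz": 0, "spin": 0},
  {"dx": -0.06, "dy": -0.23, "dz": 0, "spin": 0},
  {"dx": -0.1, "dy": -0.21, "dz": 0, "spin": 0},
  {"dx": -0.14, "dy": -0.19, "dz": 0, "spin": 0},
  {"dx": -0.16, "dy": -0.17, "dz": 0, "spin": 0},
  {"dx": -0.2, "dy": -0.13, "dz": 0, "spin": 0},
])

```text
time: 6.48
ee_pos: [0.4774, 0.0078, 0.0723]
eef_rot: [-180.0, 0.0, 103.6]
wrist_force: [-0.2, -0.1, 0.4]
width: 0.0
grasp_force: 0.0
```

Emit:
send_rows([
  {"dx": -0.21, "dy": -0.1, "dz": 0, "spin": 0},
  {"dx": -0.23, "dy": -0.06, "dz": 0, "spin": 0},
  {"dx": -0.23, "dy": -0.02, "dz": 0, "spin": 0},
  {"dx": -0.23, "dy": 0, "dz": 0, "spin": 0},
])

```text
time: 6.82
ee_pos: [0.4793, -0.0199, 0.0723]
eef_rot: [180.0, 0.0, 103.6]
wrist_force: [-0.4, 0.2, -1.0]
width: 0.001
grasp_force: 0.0
```

```bash
cat > dot.py <<'E'
from h import *; from orb import *
def dot(n='top'):
    im=ctrl.get_image(n); P=proj(im,[[*o,.086]])[0]
    hsv=cv2.cvtColor(im['color'],cv2.COLOR_RGB2HSV); c=im['color'].astype(int)
    m=(c[...,0]>120)&(c[...,1]<110)&(c[...,2]<110); out=[]
    v,u=np.nonzero(m)
    for uu,vv in zip(u,v):
        if abs(uu-P[0])<60 and abs(vv-P[1])<60:
            p=jig(atz(im,(uu,vv),.086))
            if 20<np.hypot(*p)<39: out.append([*p,c[vv,uu,0]-c[vv,uu,1]])
    if not out: return im,None,0
    out=np.array(out); p=np.average(out[:,:2],axis=0,weights=out[:,2]); return im,np.arctan2(p[1],p[0]),len(out)
E
python3 - <<'E'
from dot import *
for n in('top','scene'): im,a,k=dot(n); print(n,a,k)
s=ctrl.get_state(); print(s['time'],jig(s['ee_pos']),s['wrist_force'])
E
```

```text
top None 0
scene 1.2225220719939975 5
6.9167 [-54.45818189   3.05036596] [ 0.19593576  0.35877252 -0.13456598]
```

Contact was lost on this side, so the fingers are thinner along this axis. I probe inward.

Emit:
send_rows([
  {"dx": -0.1, "dy": 0.1, "dz": 0, "spin": 0},
  {"dx": 0, "dy": 0, "dz": 0, "spin": 0},
])

```text
time: 7.08
ee_pos: [0.4814, -0.0213, 0.072]
eef_rot: [-179.8, -0.1, 103.7]
wrist_force: [-8.3, -3.2, 4.9]
width: -0.0
grasp_force: 4.1
```

Emit:
send_rows([
  {"dx": 0, "dy": 0.08, "dz": 0, "spin": 0},
  {"dx": 0, "dy": 0, "dz": 0, "spin": 0},
])

```text
time: 7.25
ee_pos: [0.4816, -0.0203, 0.0717]
eef_rot: [-179.6, -0.1, 103.7]
wrist_force: [-17.1, -4.6, 11.0]
width: -0.001
grasp_force: 9.3
```

Emit:
send_rows([
  {"dx": 0, "dy": 0.08, "dz": 0, "spin": 0},
  {"dx": 0, "dy": 0, "dz": 0, "spin": 0},
])

```text
time: 7.42
ee_pos: [0.4818, -0.0196, 0.0715]
eef_rot: [-179.4, -0.2, 103.7]
wrist_force: [-28.3, -7.5, 17.6]
width: 0.003
grasp_force: 14.7
```

Emit:
send_rows([
  {"dx": 0, "dy": 0.08, "dz": 0, "spin": 0},
  {"dx": 0, "dy": 0, "dz": 0, "spin": 0},
])

```text
time: 7.58
ee_pos: [0.482, -0.0188, 0.0713]
eef_rot: [-179.2, -0.3, 103.7]
wrist_force: [-38.2, -8.9, 26.2]
width: -0.003
grasp_force: 20.1
```

Half-thickness is about 11 mm here too, and the command stiffness is about 4.8 N/mm. I regenerate with a=b=11 and 4 mm of penetration.

```bash
python3 - <<'E'
from orb import *
s=np.array([-44.8,1.1])
for p in (180,270,0,90):
    q=quarter(p,38,11,11,n=8,m=2); q=q[1:] if p==180 else q; print(p,rows(s,q)); s=q[-1]
E
```

```text
180 [{"dx": -0.4, "dy": -0.14, "dz": 0, "spin": 0}, {"dx": -0.25, "dy": 0.02, "dz": 0, "spin": 0}, {"dx": -0.24, "dy": 0.08, "dz": 0, "spin": 0}, {"dx": -0.22, "dy": 0.11, "dz": 0, "spin": 0}, {"dx": -0.19, "dy": 0.16, "dz": 0, "spin": 0}, {"dx": -0.16, "dy": 0.19, "dz": 0, "spin": 0}, {"dx": -0.11, "dy": 0.22, "dz": 0, "spin": 0}, {"dx": -0.08, "dy": 0.24, "dz": 0, "spin": 0}, {"dx": -0.02, "dy": 0.25, "dz": 0, "spin": 0}, {"dx": 0.0, "dy": 0.36, "dz": 0, "spin": 0}]
270 [{"dx": 0.0, "dy": 0.18, "dz": 0, "spin": 0}, {"dx": 0.0, "dy": 0.19, "dz": 0, "spin": 0}, {"dx": 0.02, "dy": 0.24, "dz": 0, "spin": 0}, {"dx": 0.08, "dy": 0.24, "dz": 0, "spin": 0}, {"dx": 0.11, "dy": 0.22, "dz": 0, "spin": 0}, {"dx": 0.16, "dy": 0.19, "dz": 0, "spin": 0}, {"dx": 0.19, "dy": 0.16, "dz": 0, "spin": 0}, {"dx": 0.22, "dy": 0.12, "dz": 0, "spin": 0}, {"dx": 0.24, "dy": 0.07, "dz": 0, "spin": 0}, {"dx": 0.25, "dy": 0.02, "dz": 0, "spin": 0}, {"dx": 0.36, "dy": 0.0, "dz": 0, "spin": 0}]
0 [{"dx": 0.18, "dy": 0.0, "dz": 0, "spin": 0}, {"dx": 0.19, "dy": 0.0, "dz": 0, "spin": 0}, {"dx": 0.24, "dy": -0.02, 
[... 221 characters left out ...]
 "dy": -0.22, "dz": 0, "spin": 0}, {"dx": 0.07, "dy": -0.24, "dz": 0, "spin": 0}, {"dx": 0.02, "dy": -0.25, "dz": 0, "spin": 0}, {"dx": 0.0, "dy": -0.36, "dz": 0, "spin": 0}]
90 [{"dx": 0.0, "dy": -0.18, "dz": 0, "spin": 0}, {"dx": 0.0, "dy": -0.19, "dz": 0, "spin": 0}, {"dx": -0.02, "dy": -0.24, "dz": 0, "spin": 0}, {"dx": -0.08, "dy": -0.24, "dz": 0, "spin": 0}, {"dx": -0.11, "dy": -0.22, "dz": 0, "spin": 0}, {"dx": -0.16, "dy": -0.19, "dz": 0, "spin": 0}, {"dx": -0.19, "dy": -0.16, "dz": 0, "spin": 0}, {"dx": -0.22, "dy": -0.12, "dz": 0, "spin": 0}, {"dx": -0.24, "dy": -0.07, "dz": 0, "spin": 0}, {"dx": -0.25, "dy": -0.02, "dz": 0, "spin": 0}, {"dx": -0.36, "dy": 0.0, "dz": 0, "spin": 0}]
```

Emit:
send_rows([
  {"dx": -0.4, "dy": -0.14, "dz": 0, "spin": 0},
  {"dx": -0.25, "dy": 0.02, "dz": 0, "spin": 0},
  {"dx": -0.24, "dy": 0.08, "dz": 0, "spin": 0},
  {"dx": -0.22, "dy": 0.11, "dz": 0, "spin": 0},
  {"dx": -0.19, "dy": 0.16, "dz": 0, "spin": 0},
])

```text
time: 8.0
ee_pos: [0.5057, -0.056, 0.0722]
eef_rot: [-180.0, -0.0, 103.6]
wrist_force: [-1.0, 1.1, 0.4]
width: -0.002
grasp_force: 0.7
```

Emit:
send_rows([
  {"dx": -0.16, "dy": 0.19, "dz": 0, "spin": 0},
  {"dx": -0.11, "dy": 0.22, "dz": 0, "spin": 0},
  {"dx": -0.08, "dy": 0.24, "dz": 0, "spin": 0},
  {"dx": -0.02, "dy": 0.25, "dz": 0, "spin": 0},
  {"dx": 0.0, "dy": 0.36, "dz": 0, "spin": 0},
])

```text
time: 8.42
ee_pos: [0.5468, -0.0599, 0.0726]
eef_rot: [179.9, 0.2, 103.7]
wrist_force: [3.2, -26.7, -6.0]
width: -0.004
grasp_force: 13.1
```

```bash
python3 - <<'E'
from dot import *
for n in('top','scene'): im,a,k=dot(n); print(n,a,k)
im=ctrl.get_image('wrist');cv2.imwrite('pics/c2.png',np.hstack([cv2.resize(im['color'],(400,300)),cv2.resize(ctrl.get_image('top')['color'][125:215,190:310],(400,300))])[:,:,::-1])
s=ctrl.get_state(); print(s['time'],jig(s['ee_pos']),s['wrist_force'])
E
```

```text
top None 0
scene -3.0788740717430545 14
8.6167 [  2.83590268 -51.61523398] [  6.80556124 -22.45778252  -6.68898583]
```

View pics/c2.png

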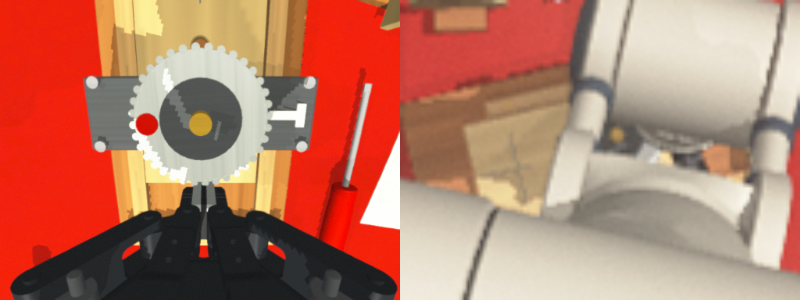

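The wrist view shows the dot at (147,124), opposite the pointer, so the nut is at about 3.2 rad. The drive works at about 2 rad per quarter orbit, so I continue.

Emit:
send_rows([
  {"dx": 0.0, "dy": 0.18, "dz": 0, "spin": 0},
  {"dx": 0.0, "dy": 0.19, "dz": 0, "spin": 0},
  {"dx": 0.02, "dy": 0.24, "dz": 0, "spin": 0},
  {"dx": 0.08, "dy": 0.24, "dz": 0, "spin": 0},
  {"dx": 0.11, "dy": 0.22, "dz": 0, "spin": 0},
  {"dx": 0.16, "dy": 0.19, "dz": 0, "spin": 0},
  {"dx": 0.19, "dy": 0.16, "dz": 0, "spin": 0},
  {"dx": 0.22, "dy": 0.12, "dz": 0, "spin": 0},
  {"dx": 0.24, "dy": 0.07, "dz": 0, "spin": 0},
  {"dx": 0.25, "dy": 0.02, "dz": 0, "spin": 0},
  {"dx": 0.36, "dy": 0.0, "dz": 0, "spin": 0},
])

```text
time: 9.53
ee_pos: [0.5869, 0.0014, 0.0736]
eef_rot: [179.4, 0.2, 103.6]
wrist_force: [25.4, 1.2, -5.7]
width: -0.002
grasp_force: 13.3
```

```bash
python3 - <<'E'
from dot import *
for n in('scene','wrist','top'): im,a,k=dot(n); print(n,a,k)
s=ctrl.get_state(); print(s['time'],jig(s['ee_pos']),s['wrist_force'])
E
```

```text
scene -0.9913601450261204 9
wrist -2.623701543149456 7
top -0.9629032106477388 8
9.6833 [ 5.48142755e+01 -4.24259327e-02] [22.20660712  5.89454151 -4.58748891]
```

The nut is at 5.3 rad, with scene and top agreeing. It gained the expected 2.1 rad, so I do the next two quarters.

Emit:
send_rows([
  {"dx": 0.18, "dy": 0.0, "dz": 0, "spin": 0},
  {"dx": 0.19, "dy": 0.0, "dz": 0, "spin": 0},
  {"dx": 0.24, "dy": -0.02, "dz": 0, "spin": 0},
  {"dx": 0.24, "dy": -0.08, "dz": 0, "spin": 0},
  {"dx": 0.22, "dy": -0.11, "dz": 0, "spin": 0},
  {"dx": 0.19, "dy": -0.16, "dz": 0, "spin": 0},
  {"dx": 0.16, "dy": -0.19, "dz": 0, "spin": 0},
  {"dx": 0.12, "dy": -0.22, "dz": 0, "spin": 0},
  {"dx": 0.07, "dy": -0.24, "dz": 0, "spin": 0},
  {"dx": 0.02, "dy": -0.25, "dz": 0, "spin": 0},
  {"dx": 0.0, "dy": -0.36, "dz": 0, "spin": 0},
])

```text
time: 10.6
ee_pos: [0.5211, 0.0408, 0.0724]
eef_rot: [180.0, -0.3, 103.6]
wrist_force: [-6.0, 41.9, 9.2]
width: 0.003
grasp_force: 21.3
```

```bash
python3 - <<'E'
from dot import *
for n in('scene','wrist','top'): im,a,k=dot(n); print(n,a,k)
s=ctrl.get_state(); print(s['time'],jig(s['ee_pos']),s['wrist_force'])
E
```

```text
scene 1.064888783203427 8
wrist None 0
top None 0
10.75 [-2.60797197 52.5774407 ] [-11.33223768  35.008406    12.77179959]
```

Emit:
send_rows([
  {"dx": 0.0, "dy": -0.18, "dz": 0, "spin": 0},
  {"dx": 0.0, "dy": -0.19, "dz": 0, "spin": 0},
  {"dx": -0.02, "dy": -0.24, "dz": 0, "spin": 0},
  {"dx": -0.08, "dy": -0.24, "dz": 0, "spin": 0},
  {"dx": -0.11, "dy": -0.22, "dz": 0, "spin": 0},
  {"dx": -0.16, "dy": -0.19, "dz": 0, "spin": 0},
  {"dx": -0.19, "dy": -0.16, "dz": 0, "spin": 0},
  {"dx": -0.22, "dy": -0.12, "dz": 0, "spin": 0},
  {"dx": -0.24, "dy": -0.07, "dz": 0, "spin": 0},
  {"dx": -0.25, "dy": -0.02, "dz": 0, "spin": 0},
  {"dx": -0.36, "dy": 0.0, "dz": 0, "spin": 0},
])

```text
time: 11.67
ee_pos: [0.4819, -0.0217, 0.0716]
eef_rot: [-179.6, -0.1, 103.7]
wrist_force: [-16.8, -0.5, 5.2]
width: 0.002
grasp_force: 8.5
```

```bash
python3 - <<'E'
from dot import *
for n in('scene','wrist','top'): im,a,k=dot(n); print(n,a,k)
s=ctrl.get_state(); print(s['time'],jig(s['ee_pos']),s['wrist_force'])
E
```

```text
scene 2.940191468558974 14
wrist 2.96843591071401 364
top None 0
11.8167 [-5.27282052e+01  5.16819848e-02] [-15.96118794  -5.46033945   5.81280858]
```

The nut is at 9.25 rad, with 3.3 rad to go: one more quarter, then a part.

Emit:
send_rows([
  {"dx": -0.18, "dy": 0.0, "dz": 0, "spin": 0},
  {"dx": -0.19, "dy": 0.0, "dz": 0, "spin": 0},
  {"dx": -0.24, "dy": 0.02, "dz": 0, "spin": 0},
  {"dx": -0.24, "dy": 0.08, "dz": 0, "spin": 0},
  {"dx": -0.22, "dy": 0.11, "dz": 0, "spin": 0},
  {"dx": -0.19, "dy": 0.16, "dz": 0, "spin": 0},
  {"dx": -0.16, "dy": 0.19, "dz": 0, "spin": 0},
  {"dx": -0.12, "dy": 0.22, "dz": 0, "spin": 0},
  {"dx": -0.07, "dy": 0.24, "dz": 0, "spin": 0},
  {"dx": -0.02, "dy": 0.25, "dz": 0, "spin": 0},
  {"dx": 0.0, "dy": 0.36, "dz": 0, "spin": 0},
])

```text
time: 12.73
ee_pos: [0.5467, -0.06, 0.0726]
eef_rot: [179.9, 0.2, 103.7]
wrist_force: [4.0, -25.9, -5.4]
width: -0.005
grasp_force: 12.8
```

```bash
python3 - <<'E'
from dot import *
for n in('scene','wrist','top'): im,a,k=dot(n); print(n,a,k)
s=ctrl.get_state(); print(s['time'],jig(s['ee_pos']),s['wrist_force'])
E
```

```text
scene -1.6699598897559158 12
wrist -1.5993618457836773 192
top None 0
12.8833 [  2.98488219 -51.5657124 ] [  6.50019234 -20.89979912  -5.51074485]
```

The nut is at about 10.95 rad. Eight rows of the next quarter should add about 1.45 rad.

Emit:
send_rows([
  {"dx": 0.0, "dy": 0.18, "dz": 0, "spin": 0},
  {"dx": 0.0, "dy": 0.19, "dz": 0, "spin": 0},
  {"dx": 0.02, "dy": 0.24, "dz": 0, "spin": 0},
  {"dx": 0.08, "dy": 0.24, "dz": 0, "spin": 0},
  {"dx": 0.11, "dy": 0.22, "dz": 0, "spin": 0},
  {"dx": 0.16, "dy": 0.19, "dz": 0, "spin": 0},
  {"dx": 0.19, "dy": 0.16, "dz": 0, "spin": 0},
  {"dx": 0.22, "dy": 0.12, "dz": 0, "spin": 0},
])

```text
time: 13.55
ee_pos: [0.5868, -0.0237, 0.0727]
eef_rot: [179.8, 0.1, 103.7]
wrist_force: [11.1, -5.1, -3.7]
width: -0.006
grasp_force: 6.2
```

```bash
python3 - <<'E'
from dot import *
for n in('scene','wrist','top'): im,a,k=dot(n); print(n,a,k)
s=ctrl.get_state(); print(s['time'],jig(s['ee_pos']),s['wrist_force'])
E
```

```text
scene -0.2703822197050942 2
wrist -0.4217791432487356 99
top -0.3403584548741759 4
13.7 [ 48.95741831 -25.18886653] [10.49562166 -1.19735671 -3.52504296]
```

The dot is 0.35 rad short, so two more arc rows. Then I back off radially (+x) and rise.

Emit:
send_rows([
  {"dx": 0.24, "dy": 0.07, "dz": 0, "spin": 0},
  {"dx": 0.25, "dy": 0.02, "dz": 0, "spin": 0},
  {"dx": 0, "dy": 0, "dz": 0, "spin": 0},
])

```text
time: 13.95
ee_pos: [0.5881, -0.0078, 0.0733]
eef_rot: [179.5, 0.1, 103.7]
wrist_force: [20.1, 1.7, -7.1]
width: -0.002
grasp_force: 10.6
```

```bash
python3 - <<'E'
from dot import *
for n in('scene','wrist','top'): im,a,k=dot(n); print(n,a,k)
s=ctrl.get_state(); print(s['time'],jig(s['ee_pos']),s['wrist_force'])
E
```

```text
scene None 0
wrist -0.04958760618932625 39
top 0.06118238541554028 1
14.1 [ 53.66467729 -11.03001884] [20.18643078  1.86529196 -5.94763109]
```

The dot is at the pointer, so the nut is at about 12.55 rad. Now I retreat and go behind the panel's tail.

Emit:
send_rows([
  {"dx": 0, "dy": 0.4, "dz": 0, "spin": 0},
  {"dx": 0, "dy": 0.4, "dz": -0.3, "spin": 0},
  {"dx": 0, "dy": 0, "dz": -1, "spin": 0},
  {"dx": 0, "dy": 0, "dz": -1, "spin": 0},
  {"dx": 0.4, "dy": -0.3, "dz": -0.7, "spin": 0},
  {"dx": 0.9, "dy": -0.4, "dz": 0, "spin": 0},
  {"dx": 0.9, "dy": -0.4, "dz": 0, "spin": 0},
  {"dx": 0.9, "dy": -0.4, "dz": 0, "spin": 0},
  {"dx": 0.9, "dy": -0.4, "dz": 0, "spin": 0},
  {"dx": 0.9, "dy": -0.3, "dz": 0, "spin": 0},
  {"dx": 0.8, "dy": -0.2, "dz": 0, "spin": 0},
  {"dx": 0.3, "dy": 0, "dz": 0, "spin": 0},
])

```text
time: 15.1
ee_pos: [0.492, 0.1574, 0.1623]
eef_rot: [-179.9, -0.0, 103.8]
wrist_force: [1.6, -0.4, 0.0]
width: 0.002
grasp_force: 0.0
```

```bash
python3 - <<'E'
from dot import *
for n in('scene','top'): im,a,k=dot(n); print(n,a,k)
c=cv2.resize(im['color'][125:215,180:312],None,fx=6,fy=6,interpolation=cv2.INTER_CUBIC)
im2=ctrl.get_image('wrist')
cv2.imwrite('pics/c3.png',np.hstack([cv2.resize(c,(400,300)),cv2.resize(im2['color'],(400,300))])[:,:,::-1])
s=ctrl.get_state(); print(s['time'],jig(s['ee_pos']),s['ee_pos'],s['eef_rot'])
for im,n in((im,'top'),(im2,'wrist')):
  for d in ctrl.search_frame(im,'panel_tail')[:2]: print(n,d,jig(atz(im,d['location'],.028)))
E
```

```text
scene -0.03437282431660131 10
top -0.0331213457947546 9
15.25 [  1.21143639 169.96352257] [0.49452525 0.15526244 0.16237474] [1.79980754e+02 3.62192574e-03 1.03749748e+02]
top {'location': [232.0, 176.6], 'conf': 0.97} [-8.90583798 74.58531715]
top {'location': [136.1, 267.9], 'conf': 0.63} [-211.68283664  419.04808848]
wrist {'location': [258.5, 231.4], 'conf': 0.98} [  0.70651785 120.17256757]
```

View pics/c3.png

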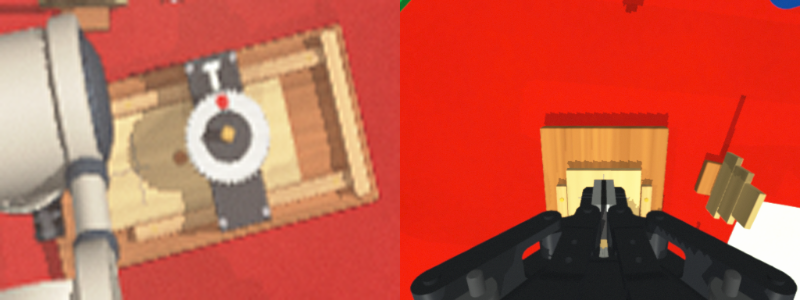

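The dot sits right at the pointer (222,102), with residual -0.03 rad. The finger is behind the tail at jig (1,170). I descend to z≈22 mm and push.

Emit:
send_rows([
  {"dx": 0, "dy": -0.04, "dz": 0.8, "spin": 0},
  {"dx": 0, "dy": 0, "dz": 1, "spin": 0},
  {"dx": 0, "dy": 0, "dz": 1, "spin": 0},
  {"dx": 0, "dy": 0, "dz": 1, "spin": 0},
  {"dx": 0, "dy": 0, "dz": 0.6, "spin": 0},
  {"dx": 0, "dy": 0, "dz": 0.25, "spin": 0},
  {"dx": 0, "dy": 0, "dz": 0, "spin": 0},
])

```text
time: 15.93
ee_pos: [0.4928, 0.1534, 0.0214]
eef_rot: [-179.8, -0.0, 103.6]
wrist_force: [0.1, 0.1, 0.2]
width: -0.004
grasp_force: 0.0
```

Emit:
send_rows([
  {"dx": -0.3, "dy": 0, "dz": 0, "spin": 0},
  {"dx": -0.3, "dy": 0, "dz": 0, "spin": 0},
  {"dx": -0.2, "dy": 0, "dz": 0, "spin": 0},
  {"dx": -0.15, "dy": 0, "dz": 0, "spin": 0},
  {"dx": -0.15, "dy": 0, "dz": 0, "spin": 0},
  {"dx": -0.15, "dy": 0, "dz": 0, "spin": 0},
])

```text
time: 16.43
ee_pos: [0.5024, 0.1173, 0.0233]
eef_rot: [180.0, 0.0, 103.6]
wrist_force: [-0.4, 1.5, 0.8]
width: 0.004
grasp_force: 0.8
```

The panel is moving at about 1.5 N. Now the rest, slowing near the stop.

Emit:
send_rows([
  {"dx": -0.15, "dy": 0, "dz": 0, "spin": 0},
  {"dx": -0.15, "dy": 0, "dz": 0, "spin": 0},
  {"dx": -0.15, "dy": 0, "dz": 0, "spin": 0},
  {"dx": -0.15, "dy": 0, "dz": 0, "spin": 0},
  {"dx": -0.15, "dy": 0, "dz": 0, "spin": 0},
  {"dx": -0.15, "dy": 0, "dz": 0, "spin": 0},
  {"dx": -0.1, "dy": 0, "dz": 0, "spin": 0},
  {"dx": -0.05, "dy": 0, "dz": 0, "spin": 0},
  {"dx": -0.05, "dy": 0, "dz": 0, "spin": 0},
  {"dx": -0.05, "dy": 0, "dz": 0, "spin": 0},
])

```text
time: 17.27
ee_pos: [0.5101, 0.0842, 0.0227]
eef_rot: [-180.0, -0.0, 103.6]
wrist_force: [0.7, 0.7, 1.2]
width: -0.001
grasp_force: 0.6
```

Emit:
send_rows([
  {"dx": -0.05, "dy": 0, "dz": 0, "spin": 0},
  {"dx": 0, "dy": 0, "dz": 0, "spin": 0},
])

```text
time: 17.43
ee_pos: [0.5104, 0.0835, 0.0228]
eef_rot: [180.0, -0.1, 103.6]
wrist_force: [0.1, 10.2, 0.5]
width: -0.003
grasp_force: 5.2
```

There is 10 N at TCP y=96.5 mm, which puts the tail at about 85.5 mm and the panel home. I back off, rise and check.

Emit:
send_rows([
  {"dx": 0, "dy": 0, "dz": 0, "spin": 0},
  {"dx": 0, "dy": 0, "dz": 0, "spin": 0},
  {"dx": 0.3, "dy": 0, "dz": 0, "spin": 0},
  {"dx": 0.6, "dy": 0, "dz": 0, "spin": 0},
  {"dx": 0.6, "dy": 0, "dz": -0.8, "spin": 0},
  {"dx": 0.5, "dy": 0, "dz": -1, "spin": 0},
  {"dx": 1, "dy": 0, "dz": -1, "spin": 0},
  {"dx": 1, "dy": 0, "dz": -1, "spin": 0},
  {"dx": 1, "dy": 0, "dz": -1, "spin": 0},
  {"dx": 1, "dy": 0, "dz": 0, "spin": 0},
  {"dx": 0.5, "dy": 0, "dz": 0, "spin": 0},
  {"dx": 0, "dy": 0, "dz": 0, "spin": 0},
])

```text
time: 18.43
ee_pos: [0.4639, 0.2738, 0.1657]
eef_rot: [179.9, -0.0, 103.8]
wrist_force: [-0.7, -0.9, 0.2]
width: -0.001
grasp_force: 0.0
```

```bash
python3 - <<'E'
from dot import *
for n in('scene','top'): im,a,k=dot(n); print(n,a,k)
c=cv2.resize(im['color'][125:215,180:312],None,fx=6,fy=6,interpolation=cv2.INTER_CUBIC)
cv2.imwrite('pics/c4.png',c[:,:,::-1])
s=ctrl.get_state(); print(s['time'],jig(s['ee_pos']),s['wrist_force'])
E
```

```text
scene -0.04425020528091011 9
top -0.03305212459954194 9
18.5333 [ -0.81597409 289.67436055] [ 0.13052554 -0.91123444 -0.39674741]
```

View pics/c4.png

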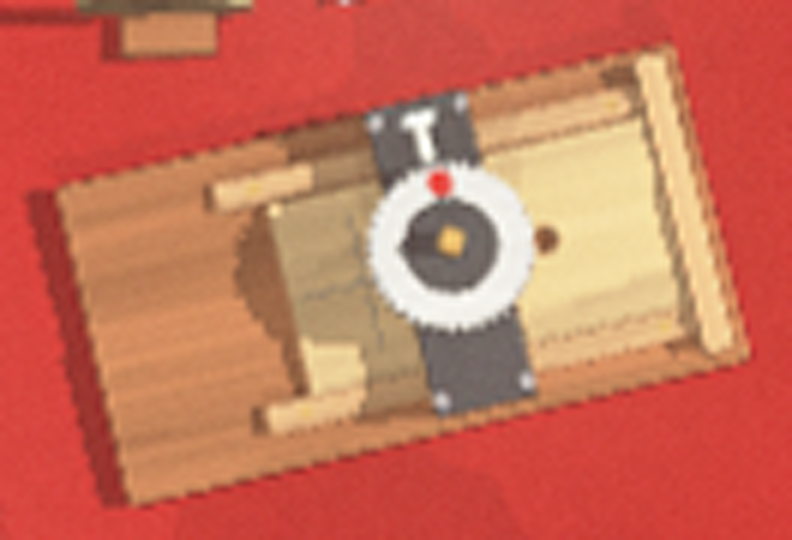

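The crop shows the red dot (440,183) at the white pointer and the panel's leading edge (~(665,220)) up against the stop bar. The tail edge is at (290,300), and the finger is clear. I hand in.

```bash
python3 -c "
from station import ctrl; print(ctrl.hand_in())"
```

```text
the job is handed in; nothing more can be done
None
```

The job is handed in, with no verdict returned: the nut stands at about 12.53 rad with its red dot at the pointer for the second time, the panel is pushed home against the end stop, and the arm is clear of everything.

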